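# Re-rack the fragrance bottles for the candle pour

## Robot

A 7-joint arm with a two-finger parallel gripper is mounted at the origin on the work surface. World frame = base frame: x ahead of the robot, y to its left, z up, the work surface at z = 0. Lengths are in m, angles in rad, forces in N, time in s.
With the tool pointing down it reaches from about 0.425 to 0.875 m from the base axis. Payload 4.7 kg.
Tool frame: the origin (TCP) lies at the very end of the fingers, on their centre line; the grasp point (between the pads) lies ctrl.pinch_z behind it (ctrl.pinch_z is the distance from the TCP to the grasp point, in m); x points along the fingers, y is the direction in which the jaws open and shut, and the axes are right-handed (so a half turn about x gives the same grasp; the last joint's range is limited). The gripper opens to 87 mm and grips with 3 to 60 N. Pads are 19 mm wide; open, the fingers measure 117 mm over their backs; the gripper's body (75 mm by 190 mm) begins 51 mm behind the grasp point.
Start: joints at [1.14, 0.321, -0.07, 1.45, 0.023, 1.371, -0.057], TCP at [0.28, -0.587, 0.223] pointing down, gripper open.
Joint ranges: [-2.86, 2.86], [-0.3, 2.09], [-1.38, 1.24], [0.06, 2.45], [-1.56, 4.7], [0.09, 2.05], [-2.69, 2.69]. Speed limits (rad/s): [2.57, 2.57, 3.14, 3.14, 3.14, 3.14, 3.14].

## Interface

Orientations are given as a rotation vector (axis times angle).
In Python, from bench import get_state, get_image, camera_info, order, ctrl gives the robot as it stands.
- The arm moves only by the tool jog_arm, never from a script. Its arguments are lists of equal length, an entry for each row: "claw": the finger opening in mm, from 0 to 87; "xyz": the shift along the tool's x, y, z in mm, a list of three; "roll": the turn about the tool's x in degrees. In form: {"claw": [claw, ...], "xyz": [[tx, ty, tz], ...], "roll": [roll, ...]}. A call has 1 to 5 rows; each row is the pose to reach, as a shift and turn from the pose measured when the call began, along the tool's axes at that moment; what a row does not reach only later rows make up. A row lasts 1/10 s, in which the tool goes at most 50 mm and 8.59 degrees, less where a joint would pass 70% of its speed; a pose out of reach is approached as far as the arm can. A call with a gripper value outside its range is refused whole. The fingers move at their own pace and stop on an object; "force" is the grip in N (left out, the last holds). Time passes only in rows, so rows that repeat a pose let the fingers close. It gives the time, the measured TCP pose, the force and the opening at its end, in the units of the state.
- get_state(): the state, without advancing time (a new reading comes with each control period).
- get_image(name): name is "scene" or "side" or "wrist"; returns (picture, depth): 400x640x3 uint8, red, green, blue; 400x640 float32, m along the optical axis (not along the pixel's ray), 0 where there is no reading.
- camera_info(name): a dict with "intrinsics" (3x3 intrinsics, pixels), "rvec" (rotation vector, rad) and "tvec" (3), from world to camera coordinates, as OpenCV has them; the wrist camera has in their place "tool_from_camera" (4x4, takes a point from camera to tool coordinates, whose origin is the TCP and whose axes are the tool frame's). Camera axes: x right, y down, z forward; pixel columns grow to the right and rows downward; lengths in m; the calibration is good to about 2 mm. A picture is of the moment at which its call begins: read the wrist's pose just before it. camera_info takes no time and is no camera call.
- order.close_job(): hands the job in, once; it reports no verdict.
The state is a dict: "time": time; "joint_positions": joint angles; "qd": joint speeds; "joint_torque": joint torques, N m; "position": TCP position; "tool_rot": TCP orientation; "ft_force": force on the tool from outside, world axes, zero at the start; "torque": the same for the moment, N m; "grip_width": opening from 0.0 (shut) to 1.0 (fully open).
Only numpy, scipy, OpenCV 4.12 (cv2) and the standard library are available. Lean on these libraries where they do the work, as an engineer would, in place of code of your own. Each camera call takes 0.05 s, during which the arm holds its last target. There are 200 camera calls.

## Task

Move the four blue fragrance bottles from the wooden rack into the aluminium rack, one to a compartment and in the same order counted from the brass knob: the bottle nearest the knob of the wooden rack goes into the compartment nearest the knob of the aluminium rack, and so on to the far end. They are glass, so keep them upright and set each down gently on the compartment's floor before letting go, neither dropped nor pressed hard; leave all four standing there.

Things in the scene. Friction and masses are not known exactly. Their poses are not given: they have to be found in the camera images.
- shelf_rack: fixed dark wood rack, 78 (x) x 306 mm (y), holding the bottles at the start. Four open compartments 66 x 66 mm inside, centred at x = 0, y = +108, +36, -36, -108 mm. Floor 6 mm thick; 6 mm walls and dividers, tops 26 mm above the table. Its +y end is the knob end: end wall 18 mm thick with a brass knob (18 mm ball, top at 47 mm). Origin on the table under the row's middle, z up
- pour_rack: fixed bare aluminium rack, empty at the start, left or right of the wooden one. Same sizes: compartments 66 x 66 mm inside, centred at x = 0, y = -108, -36, +36, +108 mm, floor 6 mm thick, wall tops at 26 mm, no cork pads. Its knob end (thick end wall with the brass knob) is its -y end. Origin on the table under the row's middle, z up
- slim_bottle: tall slim round bottle of dark blue glass with a paper label band, the tallest of the four: body diameter 38 mm up to 82 mm, sloping to the cap; overall height 124 mm. Loose, closed, about 0.08 to 0.18 kg, standing upright. Black cylindrical cap, 26 mm in diameter, from 90 to 124 mm above the foot: the place to grip. Origin at the centre of its underside, z up
- square_bottle: square bottle of dark blue glass, 38 x 38 mm with rounded edges, 66 mm high to its flat shoulder, paper labels on two sides; overall height 104 mm. Loose, closed, about 0.08 to 0.18 kg, standing upright. Black cylindrical cap, 26 mm in diameter, from 70 to 104 mm above the foot: the place to grip. Origin at the centre of its underside, z up
- squat_bottle: wide squat round bottle of dark blue glass with a paper label band, the lowest of the four: body diameter 50 mm up to 52 mm, sloping to the cap; overall height 96 mm. Loose, closed, about 0.08 to 0.18 kg, standing upright. Black cylindrical cap, 26 mm in diameter, from 62 to 96 mm above the foot: the place to grip. Origin at the centre of its underside, z up
- cone_bottle: conical bottle of dark blue glass without a label: diameter 50 mm at the foot, tapering evenly to 20 mm below the cap; overall height 114 mm. Loose, closed, about 0.08 to 0.18 kg, standing upright. Black cylindrical cap, 26 mm in diameter, from 80 to 114 mm above the foot: the place to grip. Origin at the centre of its underside, z up
- slim_pad: square cork pad, 58 x 58 x 4 mm, fixed on the floor of that compartment of the wooden rack in which the slim bottle stands at the start (the bottle's foot is then 10 mm above the table); all four pads look alike and mark where the bottles came from. Origin at the centre of its underside
- square_pad: square cork pad, 58 x 58 x 4 mm, fixed on the floor of that compartment of the wooden rack in which the square bottle stands at the start (the bottle's foot is then 10 mm above the table); all four pads look alike and mark where the bottles came from. Origin at the centre of its underside
- squat_pad: square cork pad, 58 x 58 x 4 mm, fixed on the floor of that compartment of the wooden rack in which the squat bottle stands at the start (the bottle's foot is then 10 mm above the table); all four pads look alike and mark where the bottles came from. Origin at the centre of its underside
- cone_pad: square cork pad, 58 x 58 x 4 mm, fixed on the floor of that compartment of the wooden rack in which the cone bottle stands at the start (the bottle's foot is then 10 mm above the table); all four pads look alike and mark where the bottles came from. Origin at the centre of its underside
Mind the look-alikes: they are no part of the job. Leave any green or pink look-alike of the square_bottle alone. Leave any turquoise look-alike of the squat_bottle alone.

How it is judged:
At the end, for the whole second after the job is handed in: Every bottle stands in the aluminium compartment whose number, counted from the knob, is that of the wooden one it came from: within 15 mm of its centre along each rack axis, foot within 6 mm of the floor's height, tilt under 0.1 rad, at rest (((y of slim_pad in the frame of shelf_rack between 0.088 and 0.128 m and y of slim_bottle in the frame of pour_rack between -0.123 and -0.093 m) or (y of slim_pad in the frame of shelf_rack between 0.016 and 0.056 m and y of slim_bottle in the frame of pour_rack between -0.051 and -0.021 m) or (y of slim_pad in the frame of shelf_rack between -0.056 and -0.016 m and y of slim_bottle in the frame of pour_rack between 0.021 and 0.051 m) or (y of slim_pad in the frame of shelf_rack between -0.128 and -0.088 m and y of slim_bottle in the frame of pour_rack between 0.093 and 0.123 m)) and x of slim_bottle in the frame of pour_rack between -0.015 and 0.015 m and z of slim_bottle in the frame of pour_rack between 0 and 0.012 m and angle between each of slim_bottle, square_bottle, squat_bottle, cone_bottle's own z axis and vertical below 0.1 rad and linear speed of each of slim_bottle, square_bottle, squat_bottle, cone_bottle below 0.02 m/s and angular speed of each of slim_bottle, square_bottle, squat_bottle, cone_bottle below 0.3 rad/s and ((y of square_pad in the frame of shelf_rack between 0.088 and 0.128 m and y of square_bottle in the frame of pour_rack between -0.123 and -0.093 m) or (y of square_pad in the frame of shelf_rack between 0.016 and 0.056 m and y of square_bottle in the frame of pour_rack between -0.051 and -0.021 m) or (y of square_pad in the frame of shelf_rack between -0.056 and -0.016 m and y of square_bottle in the frame of pour_rack between 0.021 and 0.051 m) or (y of square_pad in the frame of shelf_rack between -0.128 and -0.088 m and y of square_bottle in the frame of pour_rack between 0.093 and 0.123 m)) and x of square_bottle in the frame of pour_rack between -0.015 and 0.015 m and z of square_bottle in the frame of pour_rack between 0 and 0.012 m and ((y of squat_pad in the frame of shelf_rack between 0.088 and 0.128 m and y of squat_bottle in the frame of pour_rack between -0.123 and -0.093 m) or (y of squat_pad in the frame of shelf_rack between 0.016 and 0.056 m and y of squat_bottle in the frame of pour_rack between -0.051 and -0.021 m) or (y of squat_pad in the frame of shelf_rack between -0.056 and -0.016 m and y of squat_bottle in the frame of pour_rack between 0.021 and 0.051 m) or (y of squat_pad in the frame of shelf_rack between -0.128 and -0.088 m and y of squat_bottle in the frame of pour_rack between 0.093 and 0.123 m)) and x of squat_bottle in the frame of pour_rack between -0.015 and 0.015 m and z of squat_bottle in the frame of pour_rack between 0 and 0.012 m and ((y of cone_pad in the frame of shelf_rack between 0.088 and 0.128 m and y of cone_bottle in the frame of pour_rack between -0.123 and -0.093 m) or (y of cone_pad in the frame of shelf_rack between 0.016 and 0.056 m and y of cone_bottle in the frame of pour_rack between -0.051 and -0.021 m) or (y of cone_pad in the frame of shelf_rack between -0.056 and -0.016 m and y of cone_bottle in the frame of pour_rack between 0.021 and 0.051 m) or (y of cone_pad in the frame of shelf_rack between -0.128 and -0.088 m and y of cone_bottle in the frame of pour_rack between 0.093 and 0.123 m)) and x of cone_bottle in the frame of pour_rack between -0.015 and 0.015 m and z of cone_bottle in the frame of pour_rack between 0 and 0.012 m); the robot touches nothing.
It fails at once if a bottle is tipped over (angle between any of slim_bottle, square_bottle, squat_bottle, cone_bottle's own z axis and vertical above 0.7 rad).
It fails at once if a bottle is dropped, banged or pressed hard into the aluminium rack (over 60 N) (contact force between any of slim_bottle, square_bottle, squat_bottle, cone_bottle and pour_rack above 60 N).
It fails at once if a bottle is let go over the aluminium rack while its foot is more than about 25 mm above the compartment floor ((x of slim_bottle in the frame of pour_rack between -0.05 and 0.05 m and y of slim_bottle in the frame of pour_rack between -0.16 and 0.16 m and z of slim_bottle in the frame of pour_rack above 0.032 m and contact force between the fingers and slim_bottle below 0.2 N) or (x of square_bottle in the frame of pour_rack between -0.05 and 0.05 m and y of square_bottle in the frame of pour_rack between -0.16 and 0.16 m and z of square_bottle in the frame of pour_rack above 0.032 m and contact force between the fingers and square_bottle below 0.2 N) or (x of squat_bottle in the frame of pour_rack between -0.05 and 0.05 m and y of squat_bottle in the frame of pour_rack between -0.16 and 0.16 m and z of squat_bottle in the frame of pour_rack above 0.032 m and contact force between the fingers and squat_bottle below 0.2 N) or (x of cone_bottle in the frame of pour_rack between -0.05 and 0.05 m and y of cone_bottle in the frame of pour_rack between -0.16 and 0.16 m and z of cone_bottle in the frame of pour_rack above 0.032 m and contact force between the fingers and cone_bottle below 0.2 N)).
It also fails if it takes over 112 s, if anything falls off the work surface, if the arm or the gripper's body presses on something with over 40 N, if the wrist force passes 120 N, or if a joint passes its speed limit or range.

## Working session

There is one attempt and no reset: what is moved stays moved. The work goes in short steps, Python scripts to look and compute and a tool call to move; the robot and the scene stay as the last step left them, time stands still between calls to the robot, and variables do not carry over. Pictures are saved under pics/ and viewed, about 12 in all and at most 16, crops included, and the job is handed in when it is done.

Besides the shell and the picture viewer there is one more tool, called after "Call:" by a JSON object that holds its "op" and its "data". jog_arm: Moves the arm, as the interface text tells. Its arguments: {"type":"object","properties":{"claw":{"type":"array"},"xyz":{"type":"array"},"roll":{"type":"array"},"force":{"type":"number"}},"required":["claw","xyz","roll"]}

```bash
ls; mkdir -p pics; python3 - <<'E'
from bench import *
import cv2,numpy as np
s=get_state();print(s);print(ctrl.pinch_z)
for n in("scene","side"):
    p,d=get_image(n);cv2.imwrite(f"pics/{n}0.png",p[:,:,::-1]);np.save(f"{n}0.npy",d)
    print(camera_info(n))
print(camera_info("wrist"))
E
```

```text
pics
{'time': 0.0, 'joint_positions': array([ 1.14008538,  0.32181571, -0.070077  ,  1.45167644,  0.02260955,
        1.37078798, -0.05691305]), 'qd': array([-0.0003791 , -0.00216319, -0.00098641,  0.00078344,  0.00040736,
       -0.00145381, -0.00017804]), 'joint_torque': array([-9.09007031e-05, -4.91289282e+01, -4.04202528e-01, -3.12525308e+01,
       -6.39335182e-02,  4.35924833e-02,  1.60478262e-04]), 'position': array([ 0.27939672, -0.58627687,  0.22146547]), 'tool_rot': array([ 1.97503903,  0.44863097, -1.97610406]), 'ft_force': array([-1.15508805, -0.41306442,  0.25509662]), 'torque': array([ 0.00663232,  0.04242499, -0.03218216]), 'grip_width': 0.9990657241581956}
0.0187
{'intrinsics': array([[448.35912411,   0.        , 308.0059567 ],
       [  0.        , 448.35912411, 195.02811611],
       [  0.        ,   0.        ,   1.        ]]), 'rvec': array([ 2.10681137,  1.11301394, -0.47991324]), 'tvec': array([-0.26958594, -0.30181965,  1.5017766 ])}
{'intrinsics': array([[412.49009527,   0.        , 329.79816859],
       [  0.        , 412.49009527, 196.92532002],
       [  0.        ,   0.        ,   1.        ]]), 'rvec': array([ 2.38246799, -0.71197533,  0.23276359]), 'tvec': array([-0.50235495,  0.22538282,  0.92483361])}
{'intrinsics': array([[299.20994308,   0.        , 325.48099032],
       [  0.        , 299.20994308, 199.53371273],
       [  0.        ,   0.        ,   1.        ]]), 'tool_from_camera': array([[-6.56482235e-04, -2.76728620e-01,  9.60947886e-01,
        -1.62384270e-01],
       [ 9.99999782e-01, -1.08360183e-04,  6.51955987e-04,
         7.07534999e-04],
       [-7.62863925e-05,  9.60948104e-01,  2.76728631e-01,
        -7.52187082e-02],
       [ 0.00000000e+00,  0.00000000e+00,  0.00000000e+00,
         1.00000000e+00]])}
```

View pics/scene0.png

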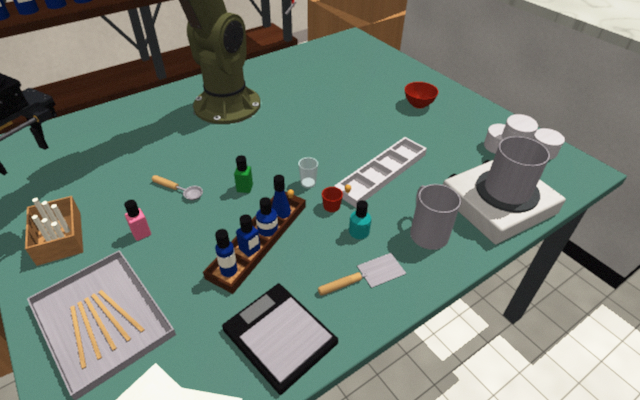

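View pics/side0.png

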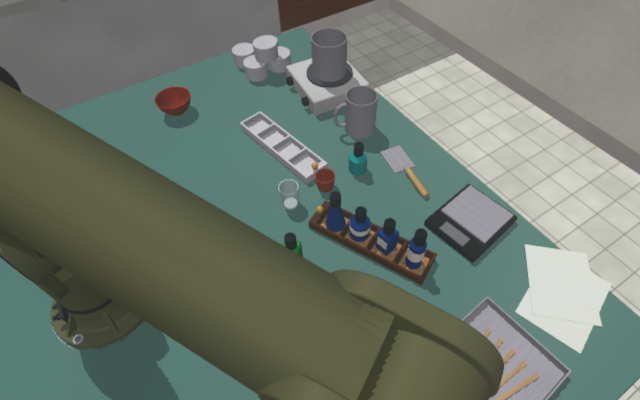

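The scene view shows the wooden rack with its knob at (290,193), and from the knob: cone (281,197), squat (266,216), square (247,235), slim (226,255). The aluminium rack runs from its knob at (347,188) to (425,145). The turquoise, green and pink look-alikes stand apart from both racks.

```bash
cat > h.py <<'E'
import numpy as np,cv2
from bench import *
def cloud(n,d):
    c=camera_info(n);K=c["intrinsics"];R=cv2.Rodrigues(c["rvec"])[0];t=c["tvec"]
    v,u=np.mgrid[:400,:640];P=np.stack([(u-K[0,2])/K[0,0]*d,(v-K[1,2])/K[1,1]*d,d],-1)
    W=(P-t)@R; W[d==0]=np.nan; return W
def toworld(n,u,v,z):
    c=camera_info(n);K=c["intrinsics"];R=cv2.Rodrigues(c["rvec"])[0];t=c["tvec"]
    r=R.T@np.array([(u-K[0,2])/K[0,0],(v-K[1,2])/K[1,1],1]);o=-R.T@t
    return o+r*(z-o[2])/r[2]
E
python3 - <<'E'
from h import *
W={n:cloud(n,np.load(f"{n}0.npy")) for n in("scene","side")}
roi={"scene":{"shelf":[(205,265),(290,185),(310,210),(225,292)],"pour":[(333,190),(410,132),(430,155),(345,210)]},
"side":{"shelf":[(305,225),(322,195),(440,255),(430,282)],"pour":[(236,125),(260,108),(330,165),(315,188)]}}
for r in("shelf","pour"):
  for n in W:
    m=np.zeros((400,640),np.uint8);cv2.fillPoly(m,[np.array(roi[n][r])],1)
    P=W[n][m>0];P=P[np.isfinite(P[:,0])];Q=P[(P[:,2]>.019)&(P[:,2]<.031)]
    print(r,n,len(Q),cv2.minAreaRect(Q[:,:2].astype(np.float32)*1000), np.percentile(P[:,2],[5,50,95]).round(3))
im={n:cv2.imread(f"pics/{n}0.png") for n in W}
for n in W:  # caps
  print(n)
  for u,v in ({"scene":[(279,180),(265,203),(246,221),(223,236),(310,165),(332,192),(347,188),(291,193),(360,208),(436,190),(242,163)],"side":[(336,198),(360,213),(390,225),(420,236),(289,186),(325,174),(315,165),(320,209),(359,149),(361,95)]}[n]):
    w=W[n][v-2:v+3,u-2:u+3].reshape(-1,3);print(u,v,np.nanmedian(w,0).round(3))
a=cv2.resize(im["scene"][130:300,195:435],None,fx=3.2,fy=3.2,interpolation=2);cv2.imwrite("pics/c1.png",a)
E
```

```text
shelf scene 1041 ((578.5924072265625, -208.1302032470703), (80.28742980957031, 307.8065490722656), 24.63371467590332) [0.    0.026 0.088]
shelf side 1292 ((578.3225708007812, -208.68316650390625), (81.24857330322266, 306.62481689453125), 25.27007484436035) [0.001 0.026 0.092]
pour scene 885 ((560.8629760742188, 177.23666381835938), (81.45361328125, 345.015380859375), 10.090198516845703) [-0.     0.012  0.028]
pour side 974 ((561.1204833984375, 174.817626953125), (81.99565124511719, 348.80657958984375), 9.780380249023438) [0.002 0.013 0.03 ]
scene
279 180 [ 0.542 -0.124  0.123]
265 203 [ 0.573 -0.181  0.105]
246 221 [ 0.605 -0.246  0.113]
223 236 [ 0.632 -0.311  0.134]
310 165 [0.462 0.019 0.047]
332 192 [0.566 0.015 0.03 ]
347 188 [0.585 0.048 0.042]
291 193 [ 0.521 -0.081  0.044]
360 208 [ 0.697 -0.006  0.093]
436 190 [0.761 0.166 0.108]
242 163 [ 0.408 -0.153  0.096]
side
336 198 [ 0.533 -0.131  0.125]
360 213 [ 0.562 -0.184  0.106]
390 225 [ 0.594 -0.252  0.115]
420 236 [ 0.619 -0.317  0.134]
289 186 [0.488 0.02  0.046]
325 174 [0.597 0.02  0.024]
315 165 [0.584 0.047 0.044]
320 209 [ 0.516 -0.084  0.043]
359 149 [ 0.688 -0.006  0.091]
361 95 [0.824 0.174 0.09 ]
```

View pics/c1.png

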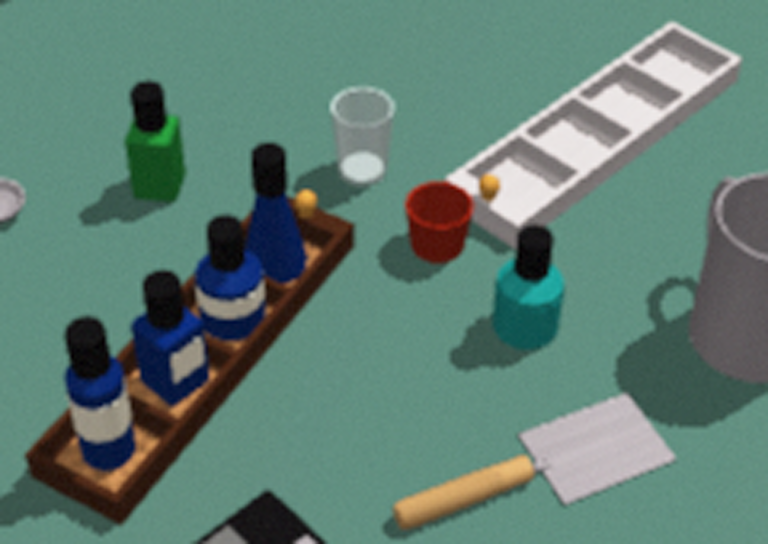

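```bash
cat >> h.py <<'E'
from scipy.spatial.transform import Rotation as Ro
def go(p,yaw=None):
    "shift (mm) in tool axes and roll (deg) to world TCP p with tool y at yaw (deg, mod 180)"
    s=get_state();R=Ro.from_rotvec(s["tool_rot"]).as_matrix()
    sh=R.T@(np.array(p)-s["position"])*1000; roll=None
    y=np.degrees(np.arctan2(R[1,1],R[0,1]))
    if yaw is not None:
        roll=-((yaw-y+90)%180-90)   # tool x is down: positive roll lowers world yaw
    print("t",round(s["time"],2),"pos",s["position"].round(4),"yaw",y.round(2),"axis",R[:,0].round(4),"shift",sh.round(1),"roll",roll,"j7",s["joint_positions"][6].round(2))
E
python3 - <<'E'
from h import *
W={n:cloud(n,np.load(f"{n}0.npy")) for n in("scene","side")}
im={n:cv2.imread(f"pics/{n}0.png").astype(int) for n in W}
caps=dict(cone=[.538,-.127,.124],squat=[.568,-.183,.106],square=[.6,-.249,.114],slim=[.626,-.314,.134])
for n in W:
    w=W[n];b=im[n]
    red=(b[...,2]-b[...,1])>25
    m=(w[...,2]>.018)&(w[...,2]<.032)&(np.hypot(w[...,0]-.56,w[...,1]-.2)<.19)&~red
    lab=cv2.connectedComponentsWithStats(m.astype(np.uint8));k=1+np.argmax(lab[2][1:,4]);
    print(n,cv2.minAreaRect(w[lab[1]==k][:,:2].astype(np.float32)*1000))
    for c,(x,y,z) in caps.items():
        m=(np.hypot(w[...,0]-x,w[...,1]-y)<.03)&(w[...,2]>z-.004)&(b.max(2)<70)
        q=w[m];print(c,len(q),q.mean(0).round(4),((q.min(0)+q.max(0))/2).round(4),(q.max(0)-q.min(0)).round(3))
c=np.array([.5785,-.2085]);a=np.radians(25)
for y in(.108,.036,-.036,-.108):print((c+y*np.array([-np.sin(a),np.cos(a)])).round(4))
go([.539,-.127,.2],25)
E
```

```text
scene ((557.7879638671875, 194.09642028808594), (81.60099792480469, 310.7398376464844), 10.090198516845703)
cone 67 [ 0.537  -0.1222  0.1233] [ 0.5365 -0.1221  0.1232] [0.026 0.023 0.006]
squat 76 [ 0.5685 -0.1783  0.1052] [ 0.5676 -0.1774  0.1051] [0.028 0.024 0.006]
square 86 [ 0.5986 -0.2448  0.1132] [ 0.5984 -0.2446  0.1135] [0.025 0.023 0.006]
slim 98 [ 0.6262 -0.3119  0.1334] [ 0.625  -0.3123  0.1334] [0.026 0.024 0.006]
side ((557.8301391601562, 193.90574645996094), (81.99565124511719, 310.0673828125), 9.780380249023438)
cone 79 [ 0.5346 -0.1231  0.1247] [ 0.5347 -0.1223  0.1248] [0.024 0.023 0.009]
squat 77 [ 0.5665 -0.1807  0.1066] [ 0.5669 -0.1804  0.1063] [0.023 0.023 0.008]
square 80 [ 0.5966 -0.2461  0.1147] [ 0.5968 -0.2459  0.1137] [0.023 0.022 0.007]
slim 97 [ 0.6235 -0.3137  0.1342] [ 0.6234 -0.3129  0.1344] [0.023 0.023 0.008]
[ 0.5329 -0.1106]
[ 0.5633 -0.1759]
[ 0.5937 -0.2411]
[ 0.6241 -0.3064]
t 0.1 pos [ 0.2794 -0.5863  0.2216] yaw -64.51 axis [-8.0e-04  1.5e-03 -1.0e+00] shift [  22.1 -302.9 -432. ] roll -89.51112212538033 j7 -0.06
```

Call:
{"op": "jog_arm", "data": {"claw": [87,87,87,87,87], "xyz": [[0,-307,-428],[0,-307,-428],[0,-307,-428],[0,-307,-428],[0,-307,-428]], "roll": [-89.5,-89.5,-89.5,-89.5,-89.5], "force": 25}}

```text
time: 0.6
position: [0.4006, -0.3657, 0.222]
tool_rot: [1.477, 1.012, -1.476]
ft_force: [0.8, -0.4, -0.1]
grip_width: 1.001
```

```bash
python3 -c "
from h import *
go([.536,-.1227,.2],25)"
```

```text
t 0.6 pos [ 0.4006 -0.3657  0.222 ] yaw -21.2 axis [-5.e-04  1.e-03 -1.e+00] shift [  22.1   38.4 -275.5] roll -46.19889439879529 j7 0.3
```

Call:
{"op": "jog_arm", "data": {"claw": [87,87,87,87,87], "xyz": [[0,38,-275],[0,38,-275],[0,38,-275],[0,38,-275],[0,38,-275]], "roll": [-46.2,-46.2,-46.2,-46.2,-46.2]}}

```text
time: 1.1
position: [0.5215, -0.1471, 0.222]
tool_rot: [0.925, 1.366, -0.925]
ft_force: [0.5, -1.1, -0.8]
grip_width: 0.999
```

```bash
python3 - <<'E'
from h import *
go([.536,-.1227,.2],25)
s=get_state();p,d=get_image("wrist");T=camera_info("wrist")["tool_from_camera"];K=camera_info("wrist")["intrinsics"]
cv2.imwrite("pics/w1.png",p[:,:,::-1])
R=Ro.from_rotvec(s["tool_rot"]).as_matrix()
v,u=np.mgrid[:400,:640];P=np.stack([(u-K[0,2])/K[0,0]*d,(v-K[1,2])/K[1,1]*d,d],-1)
w=(P@T[:3,:3].T+T[:3,3])@R.T+s["position"];w[d==0]=np.nan;b=p.astype(int)
for c,(x,y,z) in dict(cone=[.536,-.1225,.124],squat=[.567,-.181,.106],square=[.598,-.246,.114],slim=[.625,-.313,.134]).items():
    m=(np.hypot(w[...,0]-x,w[...,1]-y)<.03)&(w[...,2]>z-.004)&(w[...,2]<z+.01)
    q=w[m];print(c,len(q), q.mean(0).round(4) if len(q) else '',((q.min(0)+q.max(0))/2).round(4) if len(q) else '')
E
```

```text
t 1.1 pos [ 0.5215 -0.1471  0.222 ] yaw 21.77 axis [-6.e-04  6.e-04 -1.e+00] shift [ 22.   22.5 -17.3] roll -3.232297759786263 j7 0.55
cone 636 [ 0.5346 -0.1208  0.1241] [ 0.5349 -0.1212  0.1233]
squat 490 [ 0.5661 -0.1776  0.106 ] [ 0.5667 -0.1783  0.1052]
square 444 [ 0.5961 -0.2431  0.114 ] [ 0.5966 -0.2439  0.1131]
slim 0
```

View pics/w1.png

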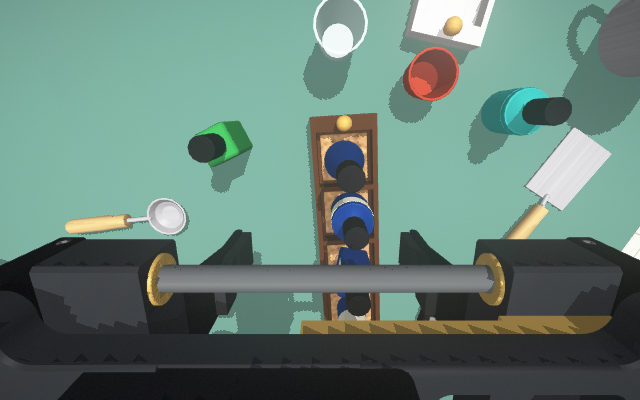

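Call:
{"op": "jog_arm", "data": {"claw": [87,87,87,87,87], "xyz": [[20,22,-18],[60,22,-18],[100,22,-18],[128,22,-18],[128,22,-18]], "roll": [-3.2,-3.2,-3.2,-3.2,-3.2]}}

```text
time: 1.65
position: [0.5354, -0.1097, 0.0901]
tool_rot: [0.875, 1.401, -0.866]
ft_force: [-0.3, -0.9, -0.1]
grip_width: 1.003
```

```bash
python3 - <<'E'
from h import *
go([.535,-.1213,.094],25)
E
```

```text
t 1.65 pos [ 0.5354 -0.1097  0.0901] yaw 25.98 axis [-0.0058  0.0099 -0.9999] shift [-4.  -5.5 10.2] roll 0.9849013435100744 j7 0.49
```

Call:
{"op": "jog_arm", "data": {"claw": [87,87,87,60,60], "xyz": [[-4,-5,10],[-4,-5,10],[-4,-5,10],[-4,-5,10],[-4,-5,10]], "roll": [1,1,1,1,1]}}

```text
time: 2.15
position: [0.5359, -0.1209, 0.0949]
tool_rot: [0.888, 1.393, -0.879]
ft_force: [0.2, -0.1, -1.1]
grip_width: 0.893
```

```bash
python3 - <<'E'
from h import *
go([.535,-.1213,.094],25)
E
```

```text
t 2.15 pos [ 0.5359 -0.1209  0.0949] yaw 24.99 axis [-0.0043  0.0094 -0.9999] shift [ 0.9 -1.   0. ] roll -0.00943446658638436 j7 0.5
```

Call:
{"op": "jog_arm", "data": {"claw": [15,15,15,15,15], "xyz": [[0,-1,0],[0,-1,0],[0,-1,0],[0,-1,0],[0,-1,0]], "roll": [0,0,0,0,0]}}

```text
time: 2.65
position: [0.5349, -0.1212, 0.0948]
tool_rot: [0.888, 1.394, -0.879]
ft_force: [-0.1, -0.3, 0.2]
grip_width: 0.449
```

Call:
{"op": "jog_arm", "data": {"claw": [15,15,15,15,15], "xyz": [[0,0,0],[0,0,0],[0,0,0],[0,0,0],[0,0,0]], "roll": [0,0,0,0,0]}}

```text
time: 3.15
position: [0.5349, -0.1212, 0.0948]
tool_rot: [0.888, 1.394, -0.879]
ft_force: [0.6, 0.3, -1.1]
grip_width: 0.292
```

Call:
{"op": "jog_arm", "data": {"claw": [15,15,15,15,15], "xyz": [[-15,0,0],[-50,0,0],[-90,0,0],[-110,0,0],[-110,0,0]], "roll": [0,0,0,0,0]}}

```text
time: 3.65
position: [0.5377, -0.1226, 0.2095]
tool_rot: [0.888, 1.386, -0.876]
ft_force: [1.1, -0.5, -2.0]
grip_width: 0.292
```

```bash
python3 - <<'E'
from h import *
go([.5755,.0935,.205],10)
p,d=get_image("side");cv2.imwrite("pics/s1.png",cv2.resize(p[100:300,220:480,::-1],None,fx=3,fy=3))
E
```

```text
t 3.65 pos [ 0.5377 -0.1226  0.2095] yaw 25.0 axis [ 0.0027  0.007  -1.    ] shift [   6.1  125.5 -179.9] roll 14.998015444531916 j7 0.55
```

View pics/s1.png

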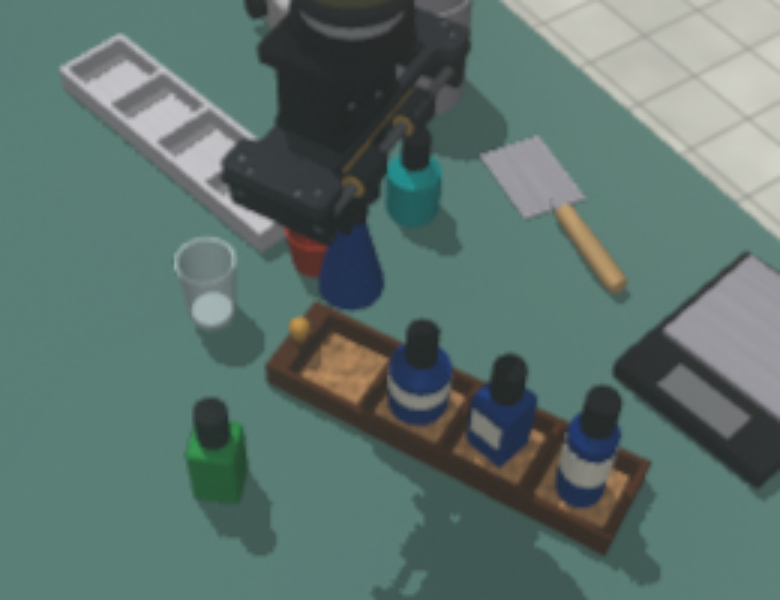

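The cone bottle hangs upright in the gripper (350,265) and its compartment is empty, so I carry it over to the aluminium rack.

Call:
{"op": "jog_arm", "data": {"claw": [15,15,15,15,15], "xyz": [[0,20,-29],[0,52,-74],[0,84,-120],[0,112,-160],[0,125,-180]], "roll": [3,6,9,12,15]}}

```text
time: 4.2
position: [0.5724, 0.0979, 0.2073]
tool_rot: [1.084, 1.297, -1.075]
ft_force: [-0.1, -0.5, -0.9]
grip_width: 0.294
```

Call:
{"op": "jog_arm", "data": {"claw": [15,15,15], "xyz": [[0,2,-3],[0,2,-3],[0,2,-3]], "roll": [0,0,0]}}

```text
time: 4.5
position: [0.5733, 0.0992, 0.2061]
tool_rot: [1.083, 1.297, -1.079]
ft_force: [-0.8, 0.3, -1.6]
grip_width: 0.288
```

```bash
python3 - <<'E'
from h import *
s=get_state();print(s["ft_force"].round(2))
go([.5755,.0935,.0908],10)
p,d=get_image("wrist");cv2.imwrite("pics/w2.png",p[:,:,::-1])
E
```

```text
[-0.8   0.32 -1.61]
t 4.5 pos [0.5733 0.0992 0.2061] yaw 10.02 axis [-0.0056  0.0083 -0.9999] shift [115.3   1.6   7.1] roll 0.020753685063994 j7 -0.16
```

View pics/w2.png

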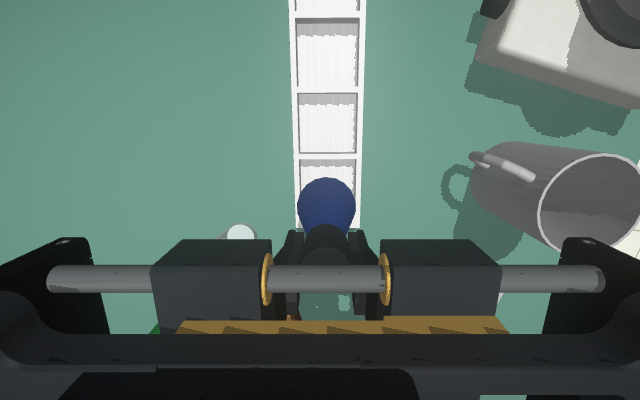

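The rack is directly under the bottle: the bottle is at column 327 and the rack spans columns 296–362. Next I lower it to about 6 mm above the floor.

Call:
{"op": "jog_arm", "data": {"claw": [15,15,15,15,15], "xyz": [[20,2,7],[55,2,7],[90,2,7],[108,2,7],[109,2,7]], "roll": [0,0,0,0,0]}}

```text
time: 5.05
position: [0.5739, 0.09, 0.0942]
tool_rot: [1.083, 1.298, -1.086]
ft_force: [-0.7, -0.2, -1.2]
grip_width: 0.29
```

```bash
python3 - <<'E'
from h import *
go([.5755,.0935,.0908],10)
E
```

```text
t 5.05 pos [0.5739 0.09   0.0942] yaw 9.77 axis [-0.0112  0.0069 -0.9999] shift [ 3.4  2.2 -3.1] roll -0.23185040695679504 j7 -0.2
```

Now the slow last millimetres, watching the force.

Call:
{"op": "jog_arm", "data": {"claw": [15,15,15,15], "xyz": [[0,2,-3],[1,2,-3],[2,2,-3],[2,2,-3]], "roll": [0,0,0,0]}}

```text
time: 5.45
position: [0.5759, 0.0933, 0.093]
tool_rot: [1.084, 1.297, -1.086]
ft_force: [0.2, 0.5, -1.0]
grip_width: 0.293
```

Call:
{"op": "jog_arm", "data": {"claw": [15,15,15,15], "xyz": [[0.5,0,0],[1,0,0],[1.5,0,0],[1.5,0,0]], "roll": [0,0,0,0]}}

```text
time: 5.85
position: [0.5759, 0.0933, 0.0915]
tool_rot: [1.084, 1.297, -1.086]
ft_force: [-0.2, 0.6, -1.7]
grip_width: 0.29
```

Call:
{"op": "jog_arm", "data": {"claw": [15,15,15,15,15], "xyz": [[0.5,0,0],[1,0,0],[1.2,0,0],[1.5,0,0],[1.5,0,0]], "roll": [0,0,0,0,0]}}

```text
time: 6.35
position: [0.576, 0.0933, 0.0908]
tool_rot: [1.084, 1.297, -1.086]
ft_force: [-2.7, -0.1, 5.5]
grip_width: 0.291
```

Contact came at z = 0.0908, exactly as predicted, with about 6 N. Release, then rise.

Call:
{"op": "jog_arm", "data": {"claw": [70,70,70,70,70], "xyz": [[0,0,0],[0,0,0],[0,0,0],[0,0,0],[0,0,0]], "roll": [0,0,0,0,0]}}

```text
time: 6.85
position: [0.576, 0.0933, 0.0906]
tool_rot: [1.084, 1.297, -1.086]
ft_force: [0.0, 0.7, 0.2]
grip_width: 0.661
```

Call:
{"op": "jog_arm", "data": {"claw": [80,80,80,80,80], "xyz": [[-20,0,0],[-60,0,0],[-100,0,0],[-125,0,0],[-125,0,0]], "roll": [0,0,0,0,0]}}

```text
time: 7.35
position: [0.5796, 0.0933, 0.2201]
tool_rot: [1.087, 1.291, -1.08]
ft_force: [0.7, 0.6, -0.2]
grip_width: 0.916
```

```bash
python3 - <<'E'
from h import *
go([.5663,-.1795,.21],25)
E
```

```text
t 7.35 pos [0.5796 0.0933 0.2201] yaw 9.76 axis [-0.0018  0.0072 -1.    ] shift [  8.1 -59.4 266.7] roll -15.23511343767072 j7 -0.15
```

Call:
{"op": "jog_arm", "data": {"claw": [65,65,65,65,65], "xyz": [[0,-11,48],[0,-21,96],[0,-32,144],[0,-43,192],[0,-53,240]], "roll": [-3,-6,-9,-12,-15]}}

```text
time: 7.85
position: [0.567, -0.1541, 0.2172]
tool_rot: [0.888, 1.391, -0.881]
ft_force: [0.5, 0.1, 1.0]
grip_width: 0.75
```

Call:
{"op": "jog_arm", "data": {"claw": [65,65,65], "xyz": [[0,0,20],[0,0,20],[0,0,20]], "roll": [0,0,0]}}

```text
time: 8.15
position: [0.575, -0.1718, 0.2158]
tool_rot: [0.889, 1.393, -0.881]
ft_force: [0.4, 0.9, 0.0]
grip_width: 0.746
```

```bash
python3 - <<'E'
from h import *
go([.5663,-.1795,.076],25)
E
```

```text
t 8.15 pos [ 0.575  -0.1718  0.2158] yaw 24.85 axis [-0.0048  0.0089 -0.9999] shift [139.8 -11.    4.7] roll -0.1462711246385453 j7 0.58
```

Call:
{"op": "jog_arm", "data": {"claw": [65,65,65,65,65], "xyz": [[15,-11,5],[55,-11,5],[95,-11,5],[130,-11,5],[134,-11,5]], "roll": [0,0,0,0,0]}}

```text
time: 8.65
position: [0.5628, -0.1764, 0.077]
tool_rot: [0.887, 1.403, -0.881]
ft_force: [0.0, 0.3, -0.7]
grip_width: 0.746
```

```bash
python3 - <<'E'
from h import *
go([.5663,-.1795,.076],25)
E
```

```text
t 8.65 pos [ 0.5628 -0.1764  0.077 ] yaw 25.05 axis [-0.0133  0.0129 -0.9998] shift [0.9 1.8 4.3] roll 0.052773190046110585 j7 0.55
```

Call:
{"op": "jog_arm", "data": {"claw": [65,65,15,15,15], "xyz": [[0,2,4],[0,2,4],[0,2,4],[0,2,4],[0,2,4]], "roll": [0,0,0,0,0]}}

```text
time: 9.15
position: [0.567, -0.1794, 0.078]
tool_rot: [0.887, 1.401, -0.88]
ft_force: [-0.0, 0.5, -0.3]
grip_width: 0.555
```

Call:
{"op": "jog_arm", "data": {"claw": [15,15,15,15], "xyz": [[0,0,0],[0,0,0],[0,0,0],[0,0,0]], "roll": [0,0,0,0]}}

```text
time: 9.55
position: [0.5671, -0.1794, 0.0782]
tool_rot: [0.887, 1.401, -0.88]
ft_force: [0.5, 0.5, 0.4]
grip_width: 0.289
```

Call:
{"op": "jog_arm", "data": {"claw": [15,15,15,15,15], "xyz": [[-15,0,0],[-55,0,0],[-100,0,0],[-135,0,0],[-140,0,0]], "roll": [0,0,0,0,0]}}

```text
time: 10.05
position: [0.5715, -0.1815, 0.2245]
tool_rot: [0.887, 1.392, -0.877]
ft_force: [0.5, -0.3, -1.6]
grip_width: 0.291
```

```bash
python3 - <<'E'
from h import *
go([.563,.1645,.216],10)
E
```

```text
t 10.05 pos [ 0.5715 -0.1815  0.2245] yaw 25.05 axis [-0.0025  0.0087 -1.    ] shift [  11.5  138.8 -316.9] roll 15.046409522956935 j7 0.6
```

Call:
{"op": "jog_arm", "data": {"claw": [15,15,15,15,15], "xyz": [[0,12,-27],[0,30,-68],[0,48,-110],[0,67,-152],[0,85,-194]], "roll": [3,6,9,12,15]}}

```text
time: 10.55
position: [0.5654, 0.032, 0.2259]
tool_rot: [1.086, 1.295, -1.079]
ft_force: [0.8, 0.4, -1.8]
grip_width: 0.29
```

```bash
python3 - <<'E'
from h import *
go([.563,.1645,.216],10)
E
```

```text
t 10.55 pos [0.5654 0.032  0.2259] yaw 9.91 axis [-0.0037  0.0085 -1.    ] shift [  11.    20.5 -130.9] roll -0.08517557124262964 j7 -0.02
```

Call:
{"op": "jog_arm", "data": {"claw": [15,15,15,15,15], "xyz": [[0,6,-40],[0,12,-80],[0,18,-115],[0,20,-127],[0,20,-127]], "roll": [0,0,0,0,0]}}

```text
time: 11.05
position: [0.562, 0.1631, 0.2265]
tool_rot: [1.082, 1.298, -1.076]
ft_force: [0.0, -0.0, -2.4]
grip_width: 0.298
```

```bash
python3 - <<'E'
from h import *
go([.563,.1645,.0742],10)
E
```

```text
t 11.05 pos [0.562  0.1631 0.2265] yaw 10.19 axis [-0.0052  0.0091 -0.9999] shift [152.3   1.7   0.3] roll 0.1918399389110732 j7 -0.27
```

Call:
{"op": "jog_arm", "data": {"claw": [15,15,15,15,15], "xyz": [[20,2,-2],[60,2,-2],[100,2,-2],[138,2,-2],[145,2,-2]], "roll": [0,0,0,0,0]}}

```text
time: 11.55
position: [0.5596, 0.1623, 0.0764]
tool_rot: [1.077, 1.302, -1.086]
ft_force: [-0.8, 0.5, -2.9]
grip_width: 0.29
```

```bash
python3 - <<'E'
from h import *
go([.563,.1645,.0742],10)
E
```

```text
t 11.55 pos [0.5596 0.1623 0.0764] yaw 10.02 axis [-0.0145  0.0054 -0.9999] shift [ 2.2  3.7 -1.5] roll 0.020740578924716147 j7 -0.35
```

Call:
{"op": "jog_arm", "data": {"claw": [15,15,15,15,15], "xyz": [[0,4,-2],[0.5,4,-2],[1,4,-2],[1.5,4,-2],[1.5,4,-2]], "roll": [0,0,0,0,0]}}

```text
time: 12.05
position: [0.5638, 0.1652, 0.076]
tool_rot: [1.078, 1.301, -1.085]
ft_force: [1.1, -0.1, -1.7]
grip_width: 0.291
```

Call:
{"op": "jog_arm", "data": {"claw": [15,15,15,15], "xyz": [[0.5,0,0],[1,0,0],[1.2,0,0],[1.2,0,0]], "roll": [0,0,0,0]}}

```text
time: 12.45
position: [0.5638, 0.1653, 0.0747]
tool_rot: [1.078, 1.301, -1.085]
ft_force: [0.1, -0.2, -1.9]
grip_width: 0.29
```

Call:
{"op": "jog_arm", "data": {"claw": [15,15,15,15], "xyz": [[0.5,0,0],[0.9,0,0],[1.2,0,0],[1.2,0,0]], "roll": [0,0,0,0]}}

```text
time: 12.85
position: [0.564, 0.1651, 0.0742]
tool_rot: [1.078, 1.3, -1.085]
ft_force: [-2.0, -1.3, 4.7]
grip_width: 0.289
```

Call:
{"op": "jog_arm", "data": {"claw": [70,70,70,70,70], "xyz": [[0,0,0],[0,0,0],[0,0,0],[0,0,0],[0,0,0]], "roll": [0,0,0,0,0]}}

```text
time: 13.35
position: [0.5639, 0.1652, 0.074]
tool_rot: [1.078, 1.3, -1.085]
ft_force: [-0.3, 0.6, -0.0]
grip_width: 0.659
```

Call:
{"op": "jog_arm", "data": {"claw": [65,65,65,65,65], "xyz": [[-20,0,0],[-60,0,0],[-105,0,0],[-140,0,0],[-140,0,0]], "roll": [0,0,0,0,0]}}

```text
time: 13.85
position: [0.5686, 0.1659, 0.2198]
tool_rot: [1.084, 1.294, -1.077]
ft_force: [-0.4, 0.4, 1.0]
grip_width: 0.745
```

```bash
python3 - <<'E'
from h import *
go([.597,-.2447,.216],25)
p,d=get_image("scene");cv2.imwrite("pics/sc2.png",cv2.resize(p[100:300,190:450,::-1],None,fx=3,fy=3))
E
```

```text
t 13.85 pos [0.5686 0.1659 0.2198] yaw 10.02 axis [-0.0028  0.0073 -1.    ] shift [  0.7 -43.5 409.3] roll -14.975137869602435 j7 -0.29
```

View pics/sc2.png

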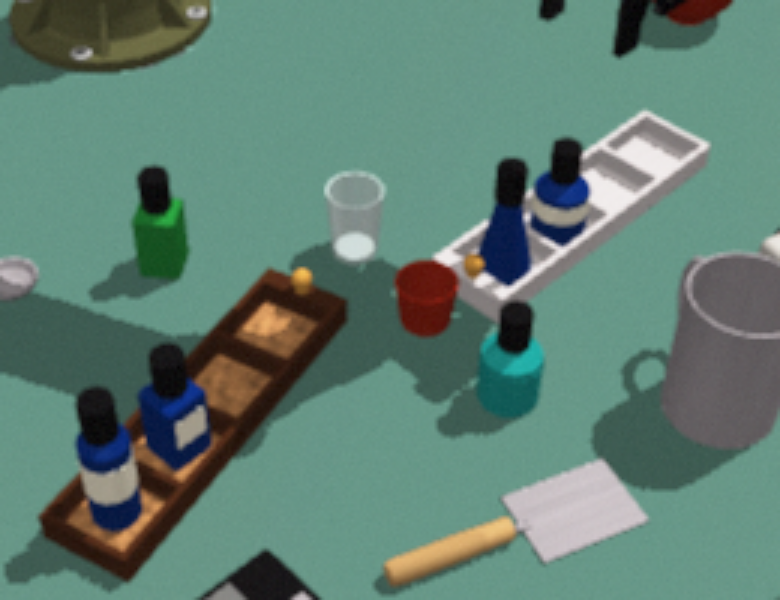

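Cone (507,235) and squat (560,205) stand upright in compartments 1 and 2. The square bottle is next.

Call:
{"op": "jog_arm", "data": {"claw": [65,65,65,65,65], "xyz": [[0,-5,48],[0,-10,96],[0,-16,144],[0,-21,192],[0,-26,240]], "roll": [-3,-6,-9,-12,-15]}}

```text
time: 14.4
position: [0.5823, -0.0777, 0.2135]
tool_rot: [0.882, 1.397, -0.881]
ft_force: [1.1, 0.4, 0.2]
grip_width: 0.75
```

```bash
python3 - <<'E'
from h import *
go([.597,-.2447,.216],25)
E
```

```text
t 14.4 pos [ 0.5823 -0.0777  0.2135] yaw 25.15 axis [-0.0094  0.0063 -0.9999] shift [ -3.7 -57.7 157.4] roll 0.14866108517452403 j7 0.41
```

Call:
{"op": "jog_arm", "data": {"claw": [65,65,65,65,65], "xyz": [[-4,-16,44],[-4,-32,88],[-4,-48,132],[-4,-57,155],[-4,-57,155]], "roll": [0,0,0,0,0]}}

```text
time: 14.9
position: [0.5944, -0.2485, 0.2133]
tool_rot: [0.886, 1.397, -0.89]
ft_force: [-0.1, -0.1, -1.1]
grip_width: 0.748
```

```bash
python3 - <<'E'
from h import *
go([.597,-.2447,.085],25)
E
```

```text
t 14.9 pos [ 0.5944 -0.2485  0.2133] yaw 24.68 axis [-0.0135  0.0057 -0.9999] shift [128.3   5.2  -1. ] roll -0.32479472421697153 j7 0.65
```

Call:
{"op": "jog_arm", "data": {"claw": [65,65,65,65,65], "xyz": [[15,5,-1],[50,5,-1],[90,5,-1],[120,5,-1],[124,5,-1]], "roll": [0,0,0,0,0]}}

```text
time: 15.4
position: [0.5931, -0.2412, 0.0829]
tool_rot: [0.884, 1.409, -0.89]
ft_force: [0.1, -0.2, 0.1]
grip_width: 0.746
```

```bash
python3 - <<'E'
from h import *
go([.597,-.2447,.085],25)
E
```

```text
t 15.4 pos [ 0.5931 -0.2412  0.0829] yaw 24.86 axis [-0.023   0.0105 -0.9997] shift [-2.2  2.   4.8] roll -0.14322722833047408 j7 0.61
```

Call:
{"op": "jog_arm", "data": {"claw": [65,65,15,15,15], "xyz": [[-2,2,5],[-2,2,5],[-2,2,5],[-2,2,5],[-2,2,5]], "roll": [0,0,0,0,0]}}

```text
time: 15.9
position: [0.5977, -0.2451, 0.0859]
tool_rot: [0.884, 1.407, -0.89]
ft_force: [0.2, 0.1, 0.3]
grip_width: 0.56
```

Call:
{"op": "jog_arm", "data": {"claw": [15,15,15,15], "xyz": [[0,0,0],[0,0,0],[0,0,0],[0,0,0]], "roll": [0,0,0,0]}}

```text
time: 16.3
position: [0.598, -0.2451, 0.0861]
tool_rot: [0.885, 1.407, -0.89]
ft_force: [0.3, -0.4, 1.3]
grip_width: 0.294
```

Call:
{"op": "jog_arm", "data": {"claw": [15,15,15,15,15], "xyz": [[-15,0,0],[-55,0,0],[-100,0,0],[-135,0,0],[-140,0,0]], "roll": [0,0,0,0,0]}}

```text
time: 16.8
position: [0.6036, -0.2469, 0.2331]
tool_rot: [0.885, 1.397, -0.887]
ft_force: [0.7, -0.0, -0.2]
grip_width: 0.291
```

```bash
python3 - <<'E'
from h import *
go([.5505,.2354,.235],10)
E
```

```text
t 16.8 pos [ 0.6036 -0.2469  0.2331] yaw 24.85 axis [-0.0117  0.0058 -0.9999] shift [   1.5  154.5 -459.9] roll 14.850189473889301 j7 0.65
```

Call:
{"op": "jog_arm", "data": {"claw": [15,15,15,15,15], "xyz": [[0,9,-27],[0,23,-69],[0,38,-113],[0,53,-157],[0,68,-201]], "roll": [3,6,9,12,15]}}

```text
time: 17.3
position: [0.5799, -0.0342, 0.2344]
tool_rot: [1.083, 1.298, -1.089]
ft_force: [0.0, 0.1, -0.3]
grip_width: 0.29
```

```bash
python3 - <<'E'
from h import *
go([.5505,.2354,.235],10)
E
```

```text
t 17.3 pos [ 0.5799 -0.0342  0.2344] yaw 9.71 axis [-0.0123  0.0056 -0.9999] shift [   1.3   16.5 -270.7] roll -0.29079837165404854 j7 0.08
```

Call:
{"op": "jog_arm", "data": {"claw": [15,15,15,15,15], "xyz": [[0,3,-46],[0,6,-92],[0,8,-138],[0,11,-184],[0,14,-225]], "roll": [0,0,0,0,0]}}

```text
time: 17.8
position: [0.5546, 0.1922, 0.236]
tool_rot: [1.081, 1.299, -1.088]
ft_force: [0.9, 0.5, 0.1]
grip_width: 0.289
```

```bash
python3 - <<'E'
from h import *
go([.5505,.2354,.235],10)
E
```

```text
t 17.8 pos [0.5546 0.1922 0.236 ] yaw 9.78 axis [-0.0128  0.0054 -0.9999] shift [  1.3   3.3 -43.2] roll -0.22238785528196559 j7 -0.34
```

Call:
{"op": "jog_arm", "data": {"claw": [15,15,15,15], "xyz": [[0,3,-30],[0,3,-40],[0,3,-41],[0,3,-41]], "roll": [0,0,0,0]}}

```text
time: 18.2
position: [0.5509, 0.2315, 0.236]
tool_rot: [1.081, 1.298, -1.09]
ft_force: [-0.2, -0.9, -0.3]
grip_width: 0.295
```

```bash
python3 - <<'E'
from h import *
go([.5505,.2354,.0821],10)
E
```

```text
t 18.2 pos [0.5509 0.2315 0.236 ] yaw 9.7 axis [-0.0132  0.0039 -0.9999] shift [153.9   2.2  -2.9] roll -0.29535991814448437 j7 -0.42
```

Call:
{"op": "jog_arm", "data": {"claw": [15,15,15,15,15], "xyz": [[20,3,-5],[60,3,-5],[100,3,-5],[138,3,-5],[146,3,-5]], "roll": [0,0,0,0,0]}}

```text
time: 18.7
position: [0.5489, 0.2329, 0.0852]
tool_rot: [1.077, 1.299, -1.1]
ft_force: [-0.2, -0.4, -0.5]
grip_width: 0.297
```

```bash
python3 - <<'E'
from h import *
go([.5505,.2354,.0821],10)
E
```

```text
t 18.7 pos [0.5489 0.2329 0.0852] yaw 9.5 axis [-2.090e-02 -5.000e-04 -9.998e-01] shift [ 3.   2.1 -2.2] roll -0.5021698779336958 j7 -0.49
```

Call:
{"op": "jog_arm", "data": {"claw": [15,15,15,15,15], "xyz": [[0.5,2,-2],[1,2,-2],[1.5,2,-2],[2,2,-2],[2,2,-2]], "roll": [0,0,0,0,0]}}

```text
time: 19.2
position: [0.5511, 0.2355, 0.0843]
tool_rot: [1.078, 1.298, -1.099]
ft_force: [0.5, -0.4, 0.1]
grip_width: 0.294
```

Call:
{"op": "jog_arm", "data": {"claw": [15,15,15,15], "xyz": [[0.5,0,0],[1,0,0],[1.3,0,0],[1.3,0,0]], "roll": [0,0,0,0]}}

```text
time: 19.6
position: [0.551, 0.2355, 0.0829]
tool_rot: [1.078, 1.298, -1.099]
ft_force: [0.2, 0.4, -0.5]
grip_width: 0.29
```

Call:
{"op": "jog_arm", "data": {"claw": [15,15,15,15,15], "xyz": [[0.5,0,0],[0.9,0,0],[1.2,0,0],[1.4,0,0],[1.4,0,0]], "roll": [0,0,0,0,0]}}

```text
time: 20.1
position: [0.5512, 0.2356, 0.0824]
tool_rot: [1.078, 1.298, -1.099]
ft_force: [-0.7, 0.0, 6.0]
grip_width: 0.29
```

Call:
{"op": "jog_arm", "data": {"claw": [70,70,70,70,70], "xyz": [[0,0,0],[0,0,0],[0,0,0],[0,0,0],[0,0,0]], "roll": [0,0,0,0,0]}}

```text
time: 20.6
position: [0.5511, 0.2355, 0.0822]
tool_rot: [1.078, 1.298, -1.099]
ft_force: [-1.0, -0.1, -0.4]
grip_width: 0.659
```

Call:
{"op": "jog_arm", "data": {"claw": [65,65,65,65,65], "xyz": [[-20,0,0],[-60,0,0],[-105,0,0],[-140,0,0],[-140,0,0]], "roll": [0,0,0,0,0]}}

```text
time: 21.1
position: [0.5564, 0.2375, 0.2281]
tool_rot: [1.084, 1.293, -1.091]
ft_force: [-0.1, 0.3, -0.5]
grip_width: 0.745
```

```bash
python3 - <<'E'
from h import *
go([.6245,-.3125,.23],25)
E
```

```text
t 21.1 pos [0.5564 0.2375 0.2281] yaw 9.51 axis [-0.0097  0.0031 -0.9999] shift [ -4.3 -23.6 553.7] roll -15.494615375107983 j7 -0.44
```

Call:
{"op": "jog_arm", "data": {"claw": [65,65,65,65,65], "xyz": [[-4,-2,48],[-4,-4,96],[-4,-6,144],[-4,-8,192],[-4,-10,240]], "roll": [-3,-6,-9,-12,-15.5]}}

```text
time: 21.6
position: [0.5858, -0.0029, 0.2303]
tool_rot: [0.879, 1.396, -0.884]
ft_force: [0.8, -0.7, -0.9]
grip_width: 0.751
```

```bash
python3 - <<'E'
from h import *
go([.6245,-.3125,.235],25)
E
```

```text
t 21.6 pos [ 0.5858 -0.0029  0.2303] yaw 25.14 axis [-0.0104  0.0027 -0.9999] shift [ -6.  -96.5 296.7] roll 0.14280475824551786 j7 0.28
```

Call:
{"op": "jog_arm", "data": {"claw": [65,65,65,65,65], "xyz": [[-6,-15,45],[-6,-30,91],[-6,-45,137],[-6,-60,183],[-6,-75,229]], "roll": [0,0,0,0,0]}}

```text
time: 22.1
position: [0.6148, -0.2441, 0.2343]
tool_rot: [0.879, 1.397, -0.885]
ft_force: [1.3, -0.2, 0.1]
grip_width: 0.745
```

```bash
python3 - <<'E'
from h import *
go([.6245,-.3125,.235],25)
E
```

```text
t 22.1 pos [ 0.6148 -0.2441  0.2343] yaw 25.14 axis [-0.0114  0.0029 -0.9999] shift [ -1.  -20.3  66. ] roll 0.13667197882338655 j7 0.63
```

Call:
{"op": "jog_arm", "data": {"claw": [65,65,65,65,65], "xyz": [[-1,-10,35],[-1,-19,60],[-1,-20,62],[-1,-20,62],[-1,-20,62]], "roll": [0,0,0,0,0]}}

```text
time: 22.6
position: [0.6234, -0.3065, 0.2346]
tool_rot: [0.878, 1.399, -0.882]
ft_force: [0.7, 0.5, -0.5]
grip_width: 0.75
```

```bash
python3 - <<'E'
from h import *
go([.6245,-.3125,.105],25)
E
```

```text
t 22.6 pos [ 0.6234 -0.3065  0.2346] yaw 25.28 axis [-0.0117  0.0044 -0.9999] shift [129.6  -0.4   7.1] roll 0.27554525649216544 j7 0.71
```

Call:
{"op": "jog_arm", "data": {"claw": [65,65,65,65,65], "xyz": [[20,0,8],[55,0,8],[95,0,8],[122,0,8],[126,0,8]], "roll": [0,0,0,0,0]}}

```text
time: 23.1
position: [0.623, -0.31, 0.1044]
tool_rot: [0.876, 1.407, -0.881]
ft_force: [0.1, 0.4, -0.8]
grip_width: 0.745
```

```bash
python3 - <<'E'
from h import *
go([.6245,-.3125,.105],25)
E
```

```text
t 23.1 pos [ 0.623  -0.31    0.1044] yaw 25.45 axis [-0.0182  0.008  -0.9998] shift [-0.7  0.3  2.9] roll 0.44768299048448057 j7 0.69
```

Call:
{"op": "jog_arm", "data": {"claw": [65,15,15,15,15], "xyz": [[0,0,3],[0,0,3],[0,0,3],[0,0,3],[0,0,3]], "roll": [0,0,0,0,0]}}

```text
time: 23.6
position: [0.6248, -0.3129, 0.1055]
tool_rot: [0.876, 1.406, -0.881]
ft_force: [-0.1, -0.5, -0.8]
grip_width: 0.469
```

Call:
{"op": "jog_arm", "data": {"claw": [15,15,15,15], "xyz": [[0,0,0],[0,0,0],[0,0,0],[0,0,0]], "roll": [0,0,0,0]}}

```text
time: 24.0
position: [0.6251, -0.3131, 0.1059]
tool_rot: [0.876, 1.405, -0.881]
ft_force: [-0.5, 0.4, 2.0]
grip_width: 0.291
```

Call:
{"op": "jog_arm", "data": {"claw": [15,15,15,15,15], "xyz": [[-15,0,0],[-55,0,0],[-100,0,0],[-143,0,0],[-150,0,0]], "roll": [0,0,0,0,0]}}

```text
time: 24.5
position: [0.6301, -0.3146, 0.2639]
tool_rot: [0.876, 1.394, -0.878]
ft_force: [0.1, 0.2, 0.4]
grip_width: 0.29
```

```bash
python3 - <<'E'
from h import *
go([.538,.3063,.255],10)
E
```

```text
t 24.5 pos [ 0.6301 -0.3146  0.2639] yaw 25.43 axis [-0.0061  0.0026 -1.    ] shift [  11.1  183.4 -600.2] roll 15.426396878957746 j7 0.72
```

Call:
{"op": "jog_arm", "data": {"claw": [15,15,15,15,15], "xyz": [[0,8,-27],[0,21,-69],[0,34,-113],[0,48,-157],[0,61,-201]], "roll": [3,6,9,12,15.4]}}

```text
time: 25.0
position: [0.598, -0.1049, 0.2646]
tool_rot: [1.08, 1.293, -1.084]
ft_force: [0.4, 1.0, -0.6]
grip_width: 0.289
```

```bash
python3 - <<'E'
from h import *
go([.538,.3063,.255],10)
E
```

```text
t 25.0 pos [ 0.598  -0.1049  0.2646] yaw 9.9 axis [-0.0067  0.0026 -1.    ] shift [  11.    11.6 -415.4] roll -0.10101824700990392 j7 0.19
```

Call:
{"op": "jog_arm", "data": {"claw": [15,15,15,15,15], "xyz": [[0,1,-46],[0,3,-92],[0,4,-138],[0,5,-184],[0,6,-230]], "roll": [0,0,0,0,0]}}

```text
time: 25.5
position: [0.5634, 0.1243, 0.2654]
tool_rot: [1.08, 1.293, -1.085]
ft_force: [0.3, -0.5, -1.5]
grip_width: 0.289
```

```bash
python3 - <<'E'
from h import *
go([.538,.3063,.255],10)
E
```

```text
t 25.5 pos [0.5634 0.1243 0.2654] yaw 9.89 axis [-0.007  0.002 -1.   ] shift [  11.     6.3 -183.6] roll -0.10596938506796505 j7 -0.2
```

Call:
{"op": "jog_arm", "data": {"claw": [15,15,15,15,15], "xyz": [[0,2,-46],[0,4,-92],[0,6,-135],[0,6,-168],[0,6,-180]], "roll": [0,0,0,0,0]}}

```text
time: 26.0
position: [0.5357, 0.3075, 0.266]
tool_rot: [1.076, 1.298, -1.079]
ft_force: [-0.5, -0.4, -1.6]
grip_width: 0.287
```

Call:
{"op": "jog_arm", "data": {"claw": [15,15], "xyz": [[0,0,0],[0,0,0]], "roll": [0,0]}}

```text
time: 26.2
position: [0.5356, 0.3067, 0.2658]
tool_rot: [1.075, 1.298, -1.08]
ft_force: [-0.7, -0.6, -0.9]
grip_width: 0.289
```

```bash
python3 - <<'E'
from h import *
go([.538,.3063,.1019],10)
E
```

```text
t 26.2 pos [0.5356 0.3067 0.2658] yaw 10.28 axis [-0.009   0.0031 -1.    ] shift [163.8   3.6   1.6] roll 0.2800710167223883 j7 -0.55
```

Call:
{"op": "jog_arm", "data": {"claw": [15,15,15,15,15], "xyz": [[20,4,0],[60,4,0],[105,4,0],[147,4,0],[155,4,0]], "roll": [0,0,0,0,0]}}

```text
time: 26.7
position: [0.5364, 0.3025, 0.1053]
tool_rot: [1.069, 1.299, -1.092]
ft_force: [-1.2, -0.9, -0.7]
grip_width: 0.293
```

```bash
python3 - <<'E'
from h import *
go([.538,.3063,.1019],10)
E
```

```text
t 26.7 pos [0.5364 0.3025 0.1053] yaw 10.07 axis [-0.017  -0.003  -0.9999] shift [ 3.4  2.3 -3.4] roll 0.06902689275410978 j7 -0.61
```

Call:
{"op": "jog_arm", "data": {"claw": [15,15,15,15,15], "xyz": [[0.5,2,-3],[1,2,-3],[1.5,2,-3],[2,2,-3],[2,2,-3]], "roll": [0,0,0,0,0]}}

```text
time: 27.2
position: [0.5384, 0.3063, 0.1046]
tool_rot: [1.071, 1.298, -1.09]
ft_force: [-0.4, 0.7, -1.2]
grip_width: 0.29
```

Call:
{"op": "jog_arm", "data": {"claw": [15,15,15,15], "xyz": [[0.5,0,0],[1,0,0],[1.3,0,0],[1.3,0,0]], "roll": [0,0,0,0]}}

```text
time: 27.6
position: [0.5383, 0.3062, 0.1032]
tool_rot: [1.071, 1.298, -1.09]
ft_force: [0.5, -0.5, -0.9]
grip_width: 0.292
```

Call:
{"op": "jog_arm", "data": {"claw": [15,15,15,15,15], "xyz": [[0.5,0,0],[0.9,0,0],[1.2,0,0],[1.4,0,0],[1.4,0,0]], "roll": [0,0,0,0,0]}}

```text
time: 28.1
position: [0.5383, 0.3063, 0.1021]
tool_rot: [1.071, 1.298, -1.09]
ft_force: [-0.0, -0.5, 2.5]
grip_width: 0.293
```

Contact at the predicted height again, so I release and rise.

Call:
{"op": "jog_arm", "data": {"claw": [70,70,70,70,70], "xyz": [[0.3,0,0],[0.3,0,0],[0.3,0,0],[0.3,0,0],[0.3,0,0]], "roll": [0,0,0,0,0]}}

```text
time: 28.6
position: [0.5383, 0.3063, 0.1018]
tool_rot: [1.071, 1.298, -1.09]
ft_force: [0.1, -0.6, 0.4]
grip_width: 0.66
```

Call:
{"op": "jog_arm", "data": {"claw": [70,70,70,70,70], "xyz": [[-20,0,0],[-60,0,0],[-105,0,0],[-140,0,0],[-140,0,0]], "roll": [0,0,0,0,0]}}

```text
time: 29.1
position: [0.5426, 0.3088, 0.2478]
tool_rot: [1.078, 1.294, -1.082]
ft_force: [0.2, 0.4, 0.3]
grip_width: 0.801
```

Call:
{"op": "jog_arm", "data": {"claw": [70,70,70,70,70], "xyz": [[0,0,-45],[0,0,-85],[0,0,-100],[0,0,-100],[0,0,-100]], "roll": [0,0,0,0,0]}}

```text
time: 29.6
position: [0.5255, 0.4061, 0.2472]
tool_rot: [1.076, 1.293, -1.083]
ft_force: [0.3, -1.4, 0.2]
grip_width: 0.805
```

```bash
python3 - <<'E'
from h import *
print(get_state()["ft_force"].round(2))
o=np.array([.5568,.1999]);a=np.radians(9.9);X=np.array([np.cos(a),np.sin(a)]);Y=np.array([-np.sin(a),np.cos(a)])
comp=dict(cone=(-.108,.12),squat=(-.036,.102),square=(.036,.11),slim=(.108,.13))
for n in("scene","side"):
    p,d=get_image(n);w=cloud(n,d);b=p.astype(int)
    if n=="scene":cv2.imwrite("pics/sc3.png",cv2.resize(p[80:270,240:500,::-1],None,fx=3,fy=3))
    rx=(w[...,:2]-o)@X;ry=(w[...,:2]-o)@Y
    for c,(y,z) in comp.items():
        m=(np.hypot(rx,ry-y)<.03)&(abs(w[...,2]-z)<.006)&(b.max(2)<70)
        print(n,c,m.sum(),"x,y offset mm",(rx[m].mean()*1000).round(1),((ry[m].mean()-y)*1000).round(1),"z",np.median(w[m][:,2]).round(4))
E
```

```text
[ 0.26 -1.44  0.22]
scene cone 65 x,y offset mm 0.8 -2.3 z 0.1189
scene squat 59 x,y offset mm 2.4 0.0 z 0.1012
scene square 53 x,y offset mm 1.2 -3.5 z 0.1093
scene slim 52 x,y offset mm 0.4 -3.3 z 0.1294
side cone 61 x,y offset mm -1.5 -4.0 z 0.1206
side squat 51 x,y offset mm -1.5 -3.7 z 0.1028
side square 49 x,y offset mm -1.9 -4.6 z 0.1108
side slim 45 x,y offset mm -2.3 -4.7 z 0.1305
```

View pics/sc3.png

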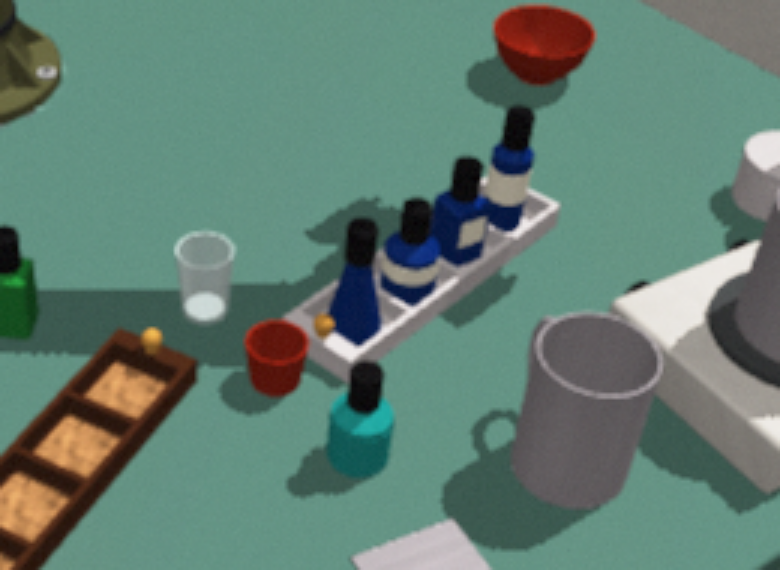

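All four stand upright in order from the knob: cone (358,290), squat (412,260), square (462,220), slim (510,180). The look-alikes are untouched and the gripper is clear.

```bash
python3 -c "
from bench import order
print(order.close_job())"
```

```text
the job is handed in; nothing more can be done
None
```

I moved all four blue bottles into the aluminium rack, in order from its knob: cone, squat, square, slim. I handed the job in at about 30 s on the robot's clock.

- **Setting down:** each bottle was lowered in small steps until the force reading showed floor contact at about 3–6 N, then released. Every contact came within 0.3 mm of the height I had predicted.
- **Final positions:** in the last scene and side images, the cap centres were within 3 mm of the compartment centres across the rack and within 5 mm along it, against a limit of 15 mm. Cap heights matched feet on the 6 mm floor to within about 2 mm. The last scene picture showed all four bottles upright, and the gripper was clear of everything.
- **Small disagreements:** the two cameras differed by about 1–4 mm. The tool axis was up to about 0.025 rad off vertical, which the jog moves could not correct. Neither affected a placement, and no check failed.

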